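# Clamp a check valve in the notched slide fixture

### The job

Clamp the brass non-return valve that lies in the slide fixture, ready for thread gauging: lift the release bar and hold it up while you slide the jaw along, until its sprung pad has pushed the valve right up against the end stop and is itself pressed roughly half-way in. Then let go of the bar so that it drops fully into the nearest notch and the pad stays pressed on the valve, springing but not bottomed; if the bar lands on top of a tooth, ease the jaw along until it falls in. Be gentle: do not force the jaw while the bar is caught or crush the valve, and leave the other things on the cart where they are.

Things in the scene. Friction and masses are not known exactly. Their poses are not given: they have to be found in the camera images.
- fixture: The holding fixture, fixed: a wooden base board 130 x 380 x 18 mm with steel strips, on the cart top. Origin on the cart top; the slide runs along its own +y axis (towards the end stop), z is up. The jaw carriage rides at its -y end, the valve lies in a trough on its centre line (x = 0), and the end stop stands at the +y end.
- carriage (a joint): Position of the jaw carriage along the fixture's +y axis, m, 0 to 0.215 (a grey block 116 mm across the fixture, 50 mm along the slide, top 56 mm above the cart top). At value 0 its middle lies at fixture y = -0.140. It slides stiffly: about 8 N of steady friction. It starts at 0 to 0.03, parked in a smooth bay with no teeth; the bar must be lifted to leave the bay.
- release_bar (a joint): Height of the release bar above its fully lowered position, m, 0 to 0.015 (upper end stop). Spring-loaded down with about 5 to 7 N, weight included. In a notch or in the bay it reads 0; resting on top of a tooth it reads about 0.0075; held above 0.009 it clears the teeth.
- bar_grip (a point): Centre of the release bar's crossbar: a steel bar 110 mm long across the slide (along fixture x), 12 mm thick along the slide (fixture y), 14 mm high, standing on two thin posts (40 mm to one side, 46 mm to the other) above the carriage. It travels with the carriage and lifts straight up. Its underside is 21 mm above the carriage top when lowered. Pinch it across its 12 mm from above, midway between the posts.
- pawl: The locking tooth under the release bar, 4 mm thick along the slide, that drops into the rack's notches; origin at its lower end.
- rack: Fixed steel rack along the fixture's +x side: square teeth 8 mm high and 9.5 mm long, notches 5.5 mm wide between them, pitch 15 mm. Origin at the fixture's origin; where the notches lie along the slide is not given and has to be felt (or seen).
- pad: The jaw's sprung rubber-faced pad, 24 mm across, ahead (+y) of the carriage. Origin at the middle of its face; free, the face is 63 mm ahead of the carriage's middle. It can be pressed back 30 mm into the carriage: its spring pushes with 2 N at first and 0.2 N more per mm (5 N at half-way, 8 N when bottomed).
- valve_mid (a point): Centre of the brass non-return valve lying in the trough along the slide: round body with hexagon ends, 34 mm across and 70 mm long (35 mm from centre to each end), about 0.3 kg. It starts 4 to 22 mm short of the end stop and slides freely in the trough.
- stop: The fixed end stop, a dark steel block 36 x 20 x 38 mm standing in the trough. Origin at the bottom edge of the face that the valve meets, on the centre line; the face looks to the fixture's -y.
- spare_valve: Bystander: another such valve standing on end beside the fixture, 34 mm across, 70 mm tall; origin under its centre.
- elbow: Bystander: brass elbow union, arms about 38 mm, lying between the robot and the fixture; origin under its corner.
- plug_gauge: Bystander: steel thread plug gauge about 104 mm long and 19 mm thick, lying beyond the fixture; origin under its middle.
- spanner: Bystander: open-ended spanner lying on the cart top at the robot's right; origin under it.

How it is judged:
By the outcome, as a careful person would: the job done as asked, in the order asked, and still so for the second after the job is handed in, with the robot touching nothing.
It also fails if it takes over 67 s, if anything falls off the work surface, if the arm or the gripper's body presses on something with over 40 N, if the wrist force passes 120 N, or if a joint passes its speed limit or range.

### The arm

A 6-joint arm with a two-finger parallel gripper is mounted at the origin on the work surface. World frame = base frame: x ahead of the robot, y to its left, z up, the work surface at z = 0. Lengths are in m, angles in rad, forces in N, time in s.
With the tool pointing down it reaches from about 0.375 to 0.9 m from the base axis. Payload 3.1 kg.
Tool frame: the origin (TCP) lies between the finger pads; the fingertips stand 14 mm ahead of it and the grasp point (between the pads) lies 5 mm behind it (robot.finger_overhang is the distance from the TCP to the fingertips, in m); z points along the fingers, y is the line along which they close (so a half turn about z gives the same grasp; the last joint's range is limited). The gripper opens to 87 mm and grips with 3 to 60 N. Pads are 19 mm wide; open, the fingers measure 117 mm over their backs; the gripper's body (75 mm by 190 mm) begins 51 mm behind the grasp point.
Start: joints at [1.155, 0.527, 1.433, -0, 1.181, -0.178], TCP at [0.147, 0.607, 0.237] pointing down, gripper open.
Joint ranges: [-3.08, 3.08], [-0.75, 2.2], [0.22, 2.44], [-1.43, 4.57], [0, 2.65], [-2.85, 2.85]. Speed limits (rad/s): [2.79, 2.79, 3.14, 3.14, 3.14, 3.14].

### API

Orientations are given as a unit quaternion [x, y, z, w].
In Python, from rig import monitor, cams, workorder, robot gives the robot as it stands.
- The arm moves only by the tool send_rows, never from a script. Its argument "moves" is one flat list of numbers, 7 for each row, row after row: the opening, from 0 (shut) to 1 (fully open), then the shift along the world's x, y, z in cm, then the turn, a rotation vector about the world's x, y, z in rad. A call has 1 to 5 rows; each row is the pose to reach, as a shift and turn from the pose commanded when the call began; what a row does not reach only later rows make up. A row lasts 1/12 s, in which the tool goes at most 41.7 mm and 7.16 degrees, less where a joint would pass 70% of its speed; a pose out of reach is approached as far as the arm can. A call with a gripper value outside its range is refused whole. The fingers move at their own pace and stop on an object; "grip_force" is the grip in N (left out, the last holds). Time passes only in rows, so rows that repeat a pose let the fingers close. It gives the time, the measured TCP pose, the force, the opening and the grip force at its end, in the units of the state.
- monitor.get_obs(): the state, without advancing time (a new reading comes with each control period).
- cams.camera(name): name is "side" or "top"; returns a dict with "pixels" (384x512x3 uint8, blue, green, red), "range_z" (384x512 float32, m along the optical axis (not along the pixel's ray), 0 where there is no reading), "fovy" (degrees; the focal length in pixels is half the picture's height over the tangent of half this angle, whatever the lens; pixels are square), "cx", "cy" (the principal point, pixels), "rvec" (rotation vector, rad) and "tvec" (3), from world to camera coordinates, as OpenCV has them. Camera axes: x right, y down, z forward; pixel columns grow to the right and rows downward; lengths in m; the calibration is good to about 2 mm. A picture is of the moment at which its call begins.
- workorder.hand_in(): hands the job in; it is judged then, once.
The state is a dict: "time": time; "q": joint angles; "joint_velocities": joint speeds; "joint_torque": joint torques, N m; "position": TCP position; "tool_rot": TCP orientation; "ft_force": force on the tool from outside, world axes, zero at the start; "moment": the same for the moment, N m; "grip_width": finger opening in m; "grip_force": force on a finger pad.
Only numpy, scipy, OpenCV 4.12 (cv2) and the standard library are available. Lean on these libraries where they do the work, as an engineer would, in place of code of your own. Each camera call takes 0.05 s, during which the arm holds its last target. There are 200 camera calls.

## Working session

There is one attempt and no reset: what is moved stays moved. The work goes in short steps, Python scripts to look and compute and a tool call to move; the robot and the scene stay as the last step left them, time stands still between calls to the robot, and variables do not carry over. Pictures are saved under pics/ and viewed, at most 10 in all, crops included, and the job is handed in when it is done.

Besides the shell and the picture viewer there is one more tool, called after "Call:" as name(argument=value, ...) on one line, values as JSON. send_rows: Moves the arm, as the interface text tells. Its arguments: {"type":"object","properties":{"moves":{"type":"array","items":{"type":"number"}},"grip_force":{"type":"number"}},"required":["moves"]}

```bash
mkdir -p pics; ls
cat > h.py <<'E'
import numpy as np, cv2
from rig import monitor, cams, workorder, robot
def cam(n):
    c=cams.camera(n); c['R']=cv2.Rodrigues(np.array(c['rvec'],float))[0]; c['t']=np.array(c['tvec'],float).ravel()
    c['f']=c['pixels'].shape[0]/2/np.tan(np.radians(c['fovy'])/2); return c
def world(c):
    h,w=c['range_z'].shape; u,v=np.meshgrid(np.arange(w),np.arange(h)); z=c['range_z']
    p=np.stack([(u-c['cx'])/c['f']*z,(v-c['cy'])/c['f']*z,z],-1)
    return (p-c['t'])@c['R']
def ray(c,u,v,zp):
    d=np.array([(u-c['cx'])/c['f'],(v-c['cy'])/c['f'],1])@c['R']; o=-c['t']@c['R']
    return o+d*(zp-o[2])/d[2]
E
python3 - <<'E'
from h import *
for n in ('side','top'):
    c=cam(n); cv2.imwrite(f'pics/{n}0.png',c['pixels']); np.save(n+'.npy',world(c)); print(n,-c['t']@c['R'],c['f'],(c['range_z']>0).mean())
print(monitor.get_obs())
E
```

```text
pics
side [ 0.11303193 -0.76215618  0.85513127] 386.4805128701279 0.9958597819010416
top [ 0.5185079  -0.09952605  1.22186319] 482.8951451183494 0.9959767659505209
{'time': 0.1, 'q': array([ 1.15446067e+00,  5.28378565e-01,  1.43379912e+00, -2.14411328e-05,
        1.18142983e+00, -1.78491773e-01]), 'joint_velocities': array([-1.99900738e-04, -2.51488302e-03, -1.66513318e-03,  4.89985487e-04,
        9.75717373e-04, -4.02063496e-05]), 'joint_torque': array([-6.95738290e-04, -4.40984845e+01, -1.77150339e+01,  6.34276355e-02,
        5.33607393e-02, -2.42322233e-05]), 'position': array([0.14695746, 0.6068025 , 0.23565825]), 'tool_rot': array([ 1.18637722e-01,  9.92937096e-01, -9.66110690e-04, -2.85748251e-04]), 'ft_force': array([-0.25882704, -0.13369299, -0.81576364]), 'moment': array([ 0.0185696 , -0.02784488,  0.01504527]), 'grip_force': 0.0, 'grip_width': 0.08657039091794694}
```

View pics/top0.png

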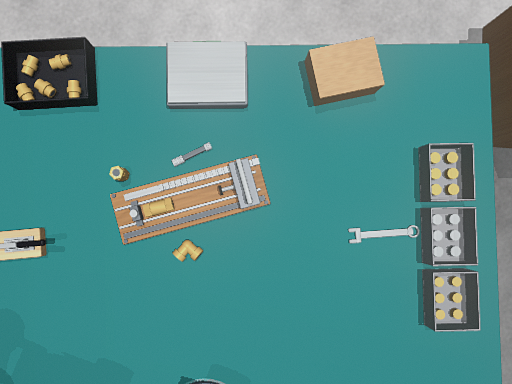

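View pics/side0.png

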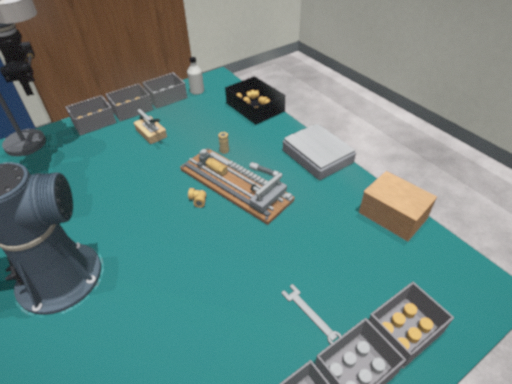

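The top view shows the board at about (110–270, 155–243), with the jaw and bar at (243,183), the valve at (157,208), the stop at (135,213) and the rack along the upper edge. The side view shows the same layout, with the bar at (268,186). Next I'll measure these positions.

```bash
cat > meas.py <<'E'
from h import *
def run(tag=None):
    out={}
    for n in ('top','side'):
        c=cam(n); W=world(c)
        if tag and n=='top':
            cv2.imwrite(f'pics/{tag}.png',cv2.resize(c['pixels'][135:260,95:285],None,fx=4,fy=4,interpolation=cv2.INTER_CUBIC))
        out[n]=(c,W)
    return out
E
python3 - <<'E'
from meas import *
o=run('crop0')
for n in o:
    c,W=o[n]; x,y,z=W[...,0],W[...,1],W[...,2]
    reg=(x>.35)&(x<.75)&(y>-.2)&(y<.45)
    hsv=cv2.cvtColor(c['pixels'],cv2.COLOR_BGR2HSV)
    if n=='top':
        m=((hsv[...,0]<18)&(hsv[...,1]>70)&reg&(z>.01)&(z<.025))
        pts=W[m][:,:2].astype(np.float32); r=cv2.minAreaRect(pts*1000); print('board',r,np.median(z[m]))
    m=reg&(z>.07)&(z<.13)&(y<.25)&(hsv[...,1]<80)
    r=cv2.minAreaRect(W[m][:,:2].astype(np.float32)*1000); print(n,'bar',r,m.sum(),np.percentile(z[m],[10,50,90,98]),W[m].mean(0))
    m=reg&(z>.045)&(z<.064)&(y<.2)
    r=cv2.minAreaRect(W[m][:,:2].astype(np.float32)*1000); print(n,'carr',r,m.sum(),np.median(z[m]))
    m=reg&(hsv[...,0]>15)&(hsv[...,0]<32)&(hsv[...,1]>120)&(z>.03)
    k,l,s,ce=cv2.connectedComponentsWithStats(m.astype(np.uint8))
    for i in range(1,k):
        if s[i,4]>20: print(n,'brass',ce[i],s[i,4],W[l==i].mean(0),W[l==i].max(0))
E
```

```text
board ((504.59796142578125, 113.69949340820312), (230.36123657226562, 571.4189453125), 9.107294082641602) 0.01851380986113471
top bar ((578.0258178710938, 44.88287353515625), (121.43804168701172, 332.0372314453125), 2.540450096130371) 334 [0.07160944 0.08985368 0.09352512 0.09520724] [ 0.58669134 -0.02341854  0.08577262]
top carr ((581.7382202148438, 28.683380126953125), (133.19650268554688, 333.6639099121094), 5.617127418518066) 1209 0.05497240721070031
top brass [122.25714286 174.14285714] 35 [0.61386479 0.18689994 0.05246702] [0.62870137 0.20183406 0.0667379 ]
top brass [156.72727273 201.42424242] 33 [0.54686368 0.10573064 0.04500812] [0.55275522 0.12453095 0.05163033]
top brass [156.68965517 212.93103448] 29 [0.51894272 0.10652287 0.04211112] [0.52386113 0.12258933 0.05119424]
side bar ((585.5291748046875, 40.825286865234375), (120.23751068115234, 329.2435302734375), 5.362548351287842) 213 [0.07181801 0.0887326  0.09247473 0.09332927] [ 0.58804899 -0.06216966  0.08538399]
side carr ((585.1734619140625, 26.972732543945312), (136.28831481933594, 337.59210205078125), 5.683599472045898) 669 0.05522880837926742
```

View pics/crop0.png

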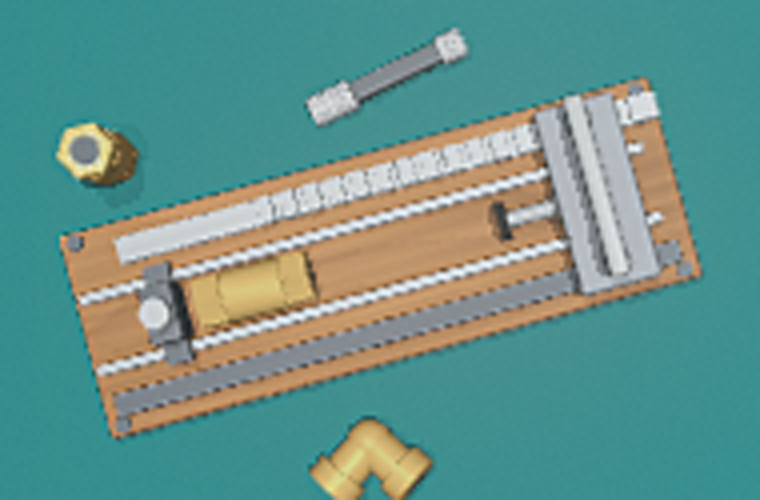

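The crop shows the bar from (573,97) to (620,272) and the board corners at (62,236), (645,80), (700,275) and (113,437). The valve spans (195–313, 250–325), the stop's face is near (185,300), the pad face is near (497,222), and the rack teeth run from about x=270 to 540.

Run:
```python
from meas import *
o=run()
def big(m):
    k,l,s,_=cv2.connectedComponentsWithStats(m.astype(np.uint8)); return l==1+np.argmax(s[1:,4])
c,W=o['top']
P=lambda a,b,z: ray(c,(a+.5)/4-.5+95,(b+.5)/4-.5+135,z)
C=[P(*p,.018) for p in [(62,236),(645,80),(700,275),(113,437)]]
for q in C: print(q)
cen=np.mean(C,0); d=(C[0]+C[3]-C[1]-C[2])[:2]; L=np.linalg.norm(d)/2; d/=np.linalg.norm(d)
print('centre',cen,'len',L,'ydir',d,'yaw',np.arctan2(d[1],d[0])-np.pi/2)
ex=np.array([d[1],-d[0]])
fx=lambda p:(np.round(((p[:2]-cen[:2])@ex)*1000,1),np.round((p[:2]-cen[:2])@d*1000,1))
for n,p in dict(barA=P(573,97,.091),barB=P(620,272,.091),padface=P(494,222,.04),valveA=P(194,302,.035),valveB=P(314,275,.035),stopf=P(186,300,.056)).items(): print(n,p,fx(p))
# carriage top corners
for p in [(537,114),(612,95),(655,272),(583,292)]: print('car',fx(P(*p,.056)))
for n in o:
    c,W=o[n]; x,y,z=W[...,0],W[...,1],W[...,2]
    yl=(W[...,:2]-cen[:2])@d; xl=(W[...,:2]-cen[:2])@ex
    m=big((abs(xl)<.075)&(yl<-.05)&(yl>-.22)&(z>.078)&(z<.12))
    q=W[m]; print(n,'bar',m.sum(),q.mean(0),fx(q.mean(0)),np.percentile(z[m],[5,50,95]),cv2.minAreaRect(q[:,:2].astype(np.float32)*1000))
    m=big((abs(xl)<.075)&(yl<-.05)&(yl>-.22)&(z>.05)&(z<.06)); q=W[m]; r=cv2.minAreaRect(q[:,:2].astype(np.float32)*1000); print('car',r,fx(np.array(r[0])/1000),np.median(z[m]))
```

```text
[0.568629   0.22552504 0.018     ]
[ 0.66092365 -0.13782162  0.018     ]
[ 0.53833868 -0.17015574  0.018     ]
[0.44387388 0.1945726  0.018     ]
centre [0.5529413  0.02803007 0.018     ] len 0.3758231978474586 ydir [-0.24846716  0.96864032] yaw 0.2510974673830584
barA [ 0.64282939 -0.09302275  0.091     ] (np.float64(57.0), np.float64(-139.6))
barB [ 0.53961447 -0.11902795  0.091     ] (np.float64(-49.4), np.float64(-139.1))
padface [ 0.57233469 -0.04329732  0.04      ] (np.float64(1.1), np.float64(-73.9))
valveA [0.52632732 0.14078677 0.035     ] (np.float64(2.2), np.float64(115.8))
valveB [0.54170604 0.06748501 0.035     ] (np.float64(-1.1), np.float64(41.0))
stopf [0.52746433 0.14131249 0.056     ] (np.float64(3.5), np.float64(116.1))
car (np.float64(56.5), np.float64(-116.6))
car (np.float64(55.8), np.float64(-163.5))
car (np.float64(-54.5), np.float64(-160.3))
car (np.float64(-54.7), np.float64(-115.2))
top bar 240 [ 0.59155035 -0.10547918  0.09073192] (np.float64(4.2), np.float64(-138.9)) [0.0868423  0.09100263 0.09404011] ((591.7026977539062, -105.53614807128906), (109.68318939208984, 12.057879447937012), 14.618412971496582)
car ((588.3818969726562, -105.31716918945312), (116.05487823486328, 51.70843505859375), 14.46742057800293) (np.float64(1.2), np.float64(-138.0)) 0.05601842259266588
side bar 170 [ 0.59144412 -0.11171827  0.08845592] (np.float64(2.6), np.float64(-144.9)) [0.08139005 0.08955348 0.09304763] ((594.57080078125, -109.68077087402344), (110.3472900390625, 13.67628002166748), 14.194979667663574)
car ((590.7581176757812, -111.14883422851562), (116.17740631103516, 51.4570198059082), 14.361980438232422) (np.float64(2.0), np.float64(-144.2)) 0.055903769278693456
```

Call:
send_rows(moves=[1,2.1,-3.5,0,0,0,0.098,1,4.2,-7,0,0,0,0.196,1,6.3,-10.5,0,0,0,0.294,1,8.4,-14,0,0,0,0.392,1,10.5,-17.5,0,0,0,0.489], grip_force=20)

```text
time: 0.72
position: [0.2526, 0.4309, 0.2366]
tool_rot: [-0.128, 0.992, 0.0, 0.0]
ft_force: [1.7, -0.2, -0.1]
grip_width: 0.0872
grip_force: 0.0
```

Call:
send_rows(moves=[1,2.1,-3.5,0,0,0,0,1,4.2,-7,0,0,0,0,1,6.3,-10.5,0,0,0,0,1,8.4,-14,0,0,0,0,1,10.5,-17.5,0,0,0,0])

```text
time: 1.13
position: [0.3579, 0.2557, 0.2368]
tool_rot: [-0.125, 0.992, 0.0, 0.0]
ft_force: [0.8, 0.1, 0.7]
grip_width: 0.0868
grip_force: 0.0
```

Call:
send_rows(moves=[1,2.1,-3.5,0,0,0,0,1,4.2,-7,0,0,0,0,1,6.3,-10.5,0,0,0,0,1,8.4,-14,0,0,0,0,1,10.5,-17.5,0,0,0,0])

```text
time: 1.55
position: [0.4629, 0.0804, 0.2368]
tool_rot: [-0.125, 0.992, 0.0, 0.0]
ft_force: [1.3, 0.8, -1.1]
grip_width: 0.0871
grip_force: 0.0
```

Call:
send_rows(moves=[1,2.3,-3.3,0,0,0,0,1,4.6,-6.6,0,0,0,0,1,7,-10.2,-0.5,0,0,0,1,10,-14.5,-1,0,0,0,1,13,-18.8,-1.5,0,0,0])

```text
time: 1.97
position: [0.5794, -0.0881, 0.2237]
tool_rot: [-0.125, 0.992, 0.0, 0.0]
ft_force: [0.5, 0.2, 0.8]
grip_width: 0.0874
grip_force: 0.0
```

Call:
send_rows(moves=[1,0,0,-3,0,0,0,1,0,0,-6,0,0,0,1,0,0,-8,0,0,0,1,0,0,-8,0,0,0])

```text
time: 2.3
position: [0.5754, -0.0855, 0.1394]
tool_rot: [-0.125, 0.992, 0.002, -0.004]
ft_force: [0.2, 0.1, -0.0]
grip_width: 0.0871
grip_force: 0.0
```

Run:
```python
from h import *
a=cam('side');b=cam('top')
f=lambda i,u0,u1,v0,v1:cv2.resize(i['pixels'][v0:v1,u0:u1],(400,400),interpolation=cv2.INTER_CUBIC)
cv2.imwrite('pics/n1.png',np.hstack([f(a,220,320,130,230),f(b,190,290,130,230)])); print(monitor.get_obs()['position'])
```

```text
[ 0.57836678 -0.0860353   0.14347513]
```

View pics/n1.png

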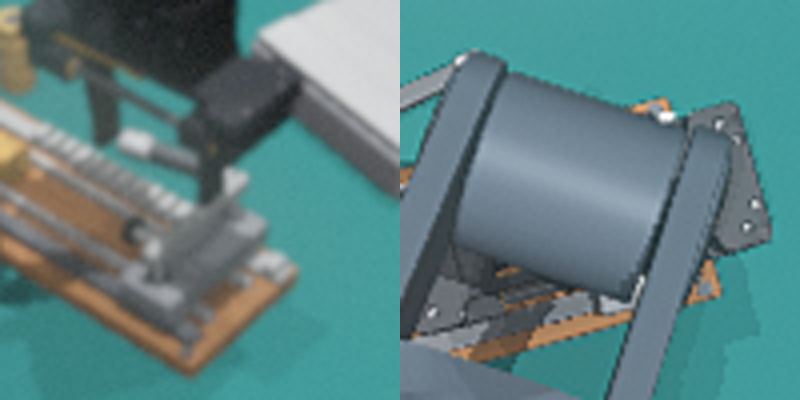

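The arm hides the bar in the top view. In the side view the open fingers straddle the bar, slightly toward the stop, because the earlier move ended short. I'll correct that and go down.

Call:
send_rows(moves=[1,0.8,-1.1,0,0,0,0,1,1.5,-2.1,0,0,0,0,1,1.5,-2.1,-2,0,0,0,1,1.5,-2.1,-3.5,0,0,0,1,1.5,-2.1,-3.5,0,0,0])

```text
time: 2.82
position: [0.5939, -0.1082, 0.108]
tool_rot: [-0.125, 0.992, 0.0, -0.0]
ft_force: [-0.6, -0.1, -1.3]
grip_width: 0.0866
grip_force: 0.0
```

Run:
```python
from h import *
a=cam('side')
cv2.imwrite('pics/n2.png',cv2.resize(a['pixels'][130:220,210:330],None,fx=6,fy=6,interpolation=cv2.INTER_CUBIC)); o=monitor.get_obs();print(o['position'],o['ft_force'])
def px(p):
    q=a['R']@np.array(p)+a['t'];return ((q[:2]/q[2]*a['f']+[a['cx'],a['cy']])-[210,130])*6
print(px(o['position']),px(o['position']-[0,0,.014]))
```

```text
[ 0.59424355 -0.10805481  0.1090002 ] [0.09990511 0.46297956 0.05331037]
[353.75276171 284.20731901] [353.66941633 305.71915536]
```

View pics/n2.png

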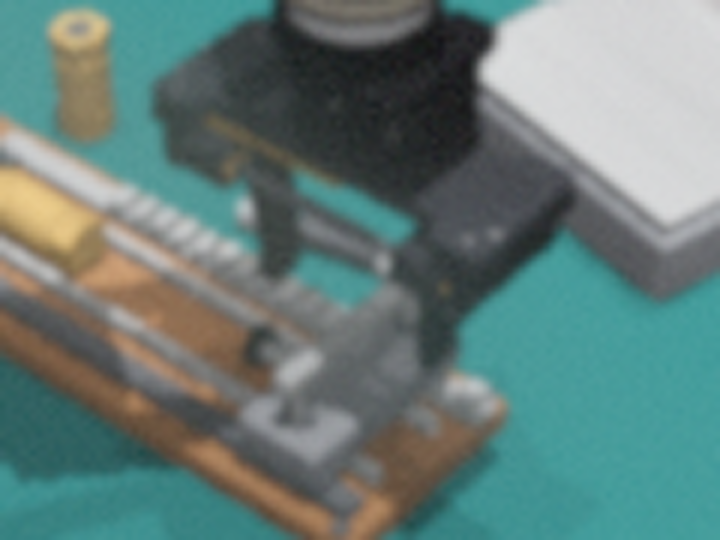

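The bar sits between the fingers, at about (340,335), so I'll descend and pinch it.

Call:
send_rows(moves=[1,0,0,-1,0,0,0,1,0,0,-2,0,0,0,1,0,0,-2.9,0,0,0,1,0,0,-2.9,0,0,0], grip_force=20)

```text
time: 3.2
position: [0.5925, -0.1067, 0.0781]
tool_rot: [-0.125, 0.992, 0.001, -0.001]
ft_force: [-0.2, 0.7, 0.4]
grip_width: 0.087
grip_force: 0.0
```

Call:
send_rows(moves=[0.3,0,0,0,0,0,0,0.3,0,0,0,0,0,0,0.22,0,0,0,0,0,0,0.2,0,0,0,0,0,0,0.2,0,0,0,0,0,0])

```text
time: 3.62
position: [0.5938, -0.1071, 0.0802]
tool_rot: [-0.125, 0.992, -0.0, 0.0]
ft_force: [-0.2, 0.6, -0.4]
grip_width: 0.0615
grip_force: 0.0
```

Call:
send_rows(moves=[0,0,0,0,0,0,0,0,0,0,0,0,0,0,0,0,0,0,0,0,0,0,0,0,0,0,0,0,0,0,0,0,0,0,0])

```text
time: 4.03
position: [0.5936, -0.1071, 0.0799]
tool_rot: [-0.125, 0.992, -0.0, 0.0]
ft_force: [0.0, 0.1, 0.1]
grip_width: 0.0285
grip_force: 0.0
```

Call:
send_rows(moves=[0,0,0,0,0,0,0,0,0,0,0,0,0,0,0,0,0,0,0,0,0,0,0,0,0,0,0,0,0,0,0,0,0,0,0])

```text
time: 4.45
position: [0.5936, -0.1073, 0.0798]
tool_rot: [-0.125, 0.992, -0.0, 0.0]
ft_force: [0.1, -1.5, -0.7]
grip_width: 0.0117
grip_force: 20.0
```

Call:
send_rows(moves=[0,0,0,0.3,0,0,0,0,0,0,0.6,0,0,0,0,0,0,0.9,0,0,0,0,0,0,1.2,0,0,0,0,0,0,1.2,0,0,0], grip_force=30)

```text
time: 4.87
position: [0.5936, -0.1073, 0.0921]
tool_rot: [-0.125, 0.992, -0.0, 0.0]
ft_force: [1.4, -1.8, -6.6]
grip_width: 0.0115
grip_force: 30.0
```

Lifted, with a load of about 6.6 N. Next I'll slide along (-0.249, 0.969).

Call:
send_rows(moves=[0,-0.12,0.48,0,0,0,0,0,-0.37,1.45,0,0,0,0,0,-0.62,2.42,0,0,0,0,0,-0.87,3.39,0,0,0,0,0,-1.12,4.36,0,0,0,0])

```text
time: 5.28
position: [0.5829, -0.0658, 0.092]
tool_rot: [-0.126, 0.992, -0.002, 0.0]
ft_force: [-0.2, -9.7, -6.4]
grip_width: 0.0116
grip_force: 30.0
```

Call:
send_rows(moves=[0,-0.25,0.97,0,0,0,0,0,-0.5,1.94,0,0,0,0,0,-0.75,2.91,0,0,0,0,0,-1,3.87,0,0,0,0,0,-1.25,4.84,0,0,0,0])

```text
time: 5.7
position: [0.5702, -0.0171, 0.0919]
tool_rot: [-0.126, 0.992, -0.002, 0.0]
ft_force: [0.8, -8.6, -6.5]
grip_width: 0.0112
grip_force: 30.0
```

```bash
cat > look.py <<'E'
from h import *; import sys
a=cam('side');b=cam('top'); A=a['pixels'][130:220,180:300]; B=b['pixels'][150:250,105:255]
if len(sys.argv)>1: cv2.imwrite(f'pics/{sys.argv[1]}.png',np.vstack([cv2.resize(A,(560,300),interpolation=cv2.INTER_CUBIC)[:, :],cv2.resize(B,(560,300),interpolation=cv2.INTER_CUBIC)]) if 0 else np.hstack([cv2.resize(A,(400,300),interpolation=cv2.INTER_CUBIC),cv2.resize(B,(400,300),interpolation=cv2.INTER_CUBIC)]))
o=monitor.get_obs(); d=np.array([-.2488,.9686]); p=o['position']
print(p,'slide mm',(p[:2]-[.5936,-.1073])@d*1000,'F along',o['ft_force'][:2]@d,'F',o['ft_force'],o['grip_width'])
E
python3 look.py n3
```

```text
[ 0.56959896 -0.01493018  0.09187521] slide mm 95.44086452968763 F along -3.826523445428101 F [ 1.60419689 -3.53850842 -6.08097981] 0.011689708445275119
```

View pics/n3.png

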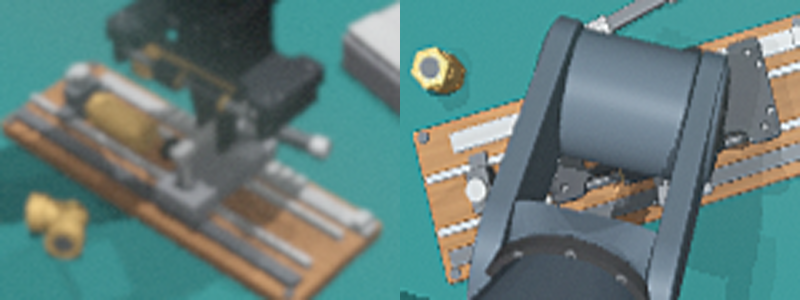

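The side view shows the bar held up with the pad just short of the valve, at about (165,148). The top view is mostly blocked by the arm. I'll continue more slowly and watch the force.

Call:
send_rows(moves=[0,-0.1,0.39,0,0,0,0,0,-0.2,0.78,0,0,0,0,0,-0.3,1.16,0,0,0,0,0,-0.4,1.55,0,0,0,0])

```text
time: 6.13
position: [0.5662, -0.0015, 0.0919]
tool_rot: [-0.126, 0.992, -0.002, -0.0]
ft_force: [0.8, -8.4, -6.8]
grip_width: 0.0116
grip_force: 30.0
```

Call:
send_rows(moves=[0,-0.05,0.19,0,0,0,0,0,-0.1,0.39,0,0,0,0,0,-0.15,0.58,0,0,0,0])

```text
time: 6.38
position: [0.5646, 0.0044, 0.0918]
tool_rot: [-0.126, 0.992, -0.001, -0.0]
ft_force: [1.3, -8.5, -6.5]
grip_width: 0.0116
grip_force: 30.0
```

Call:
send_rows(moves=[0,-0.05,0.19,0,0,0,0,0,-0.1,0.39,0,0,0,0,0,-0.15,0.58,0,0,0,0])

```text
time: 6.63
position: [0.5633, 0.0098, 0.0919]
tool_rot: [-0.126, 0.992, -0.002, 0.0]
ft_force: [0.6, -9.7, -5.5]
grip_width: 0.0117
grip_force: 30.0
```

Call:
send_rows(moves=[0,-0.05,0.19,0,0,0,0,0,-0.1,0.39,0,0,0,0,0,-0.15,0.58,0,0,0,0])

```text
time: 6.88
position: [0.5618, 0.0154, 0.0919]
tool_rot: [-0.126, 0.992, -0.002, 0.0]
ft_force: [-0.1, -10.4, -7.2]
grip_width: 0.0115
grip_force: 30.0
```

```bash
python3 look.py n4
```

```text
[0.56163455 0.01582526 0.09187522] slide mm 127.21213175878083 F along -8.678955450646818 F [ 0.7586969  -8.76542604 -6.36733782] 0.011419170744115989
```

View pics/n4.png

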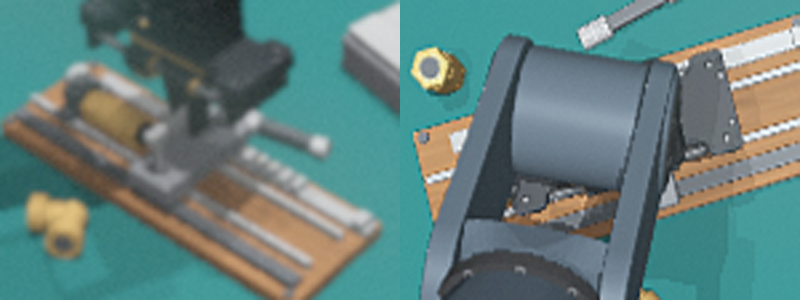

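The side view shows the pad pressed against the valve, with the valve close to the stop. I'll measure the remaining gaps within that one view.

```bash
cat > gap.py <<'E'
from h import *
d=np.array([-.2488,.9686]); ex=np.array([.9686,.2488]); c0=np.array([.5529,.0280])
p=monitor.get_obs()['position'];print('bar fixture y (arm)',(p[:2]-c0)@d*1000)
a=cam('side'); W=world(a); z=W[...,2]; yl=(W[...,:2]-c0)@d*1000; xl=(W[...,:2]-c0)@ex*1000
h=cv2.cvtColor(a['pixels'],cv2.COLOR_BGR2HSV)
def stat(n,m):
    k,l,s,_=cv2.connectedComponentsWithStats(m.astype(np.uint8))
    m=l==1+np.argmax(s[1:,4]); print(n,m.sum(),'y',np.round(np.percentile(yl[m],[0,3,50,97,100]),1),'x',np.round(np.percentile(xl[m],[3,50,97]),1),'z',np.median(z[m])*1000)
br=(h[...,0]>12)&(h[...,0]<35)&(h[...,1]>95)
stat('valve',br&(abs(xl)<22)&(z>.032)&(z<.07)&(yl<160)&(yl>0))
stat('carr top',(abs(xl)<65)&(z>.052)&(z<.0595)&(yl<60)&(yl>-180)&~br)
stat('stop',(abs(xl)<22)&(z>.05)&(z<.062)&(yl>95)&(yl<170)&~br)
E
python3 gap.py
```

```text
bar fixture y (arm) -13.965608241219194
valve 141 y [ 47.   49.4  80.1 113.  117.4] x [-13.2  -7.    6.2] z 47.225623457564915
carr top 321 y [-43.6 -41.2 -23.8   5.2   8.5] x [-53.7  -6.3  49.3] z 56.17997684277978
stop 49 y [117.3 117.4 123.9 136.3 137.7] x [-14.8  -1.6  20.4] z 55.6077916016874
```

The valve (47–117) meets the stop (117), and the pad is only just pressed, by about 0–3 mm. I'll advance about 13 mm.

Call:
send_rows(moves=[0,-0.05,0.19,0,0,0,0,0,-0.1,0.39,0,0,0,0,0,-0.15,0.58,0,0,0,0])

```text
time: 7.28
position: [0.5603, 0.021, 0.0919]
tool_rot: [-0.126, 0.992, -0.002, 0.0]
ft_force: [0.4, -10.7, -7.2]
grip_width: 0.0118
grip_force: 30.0
```

Call:
send_rows(moves=[0,-0.05,0.19,0,0,0,0,0,-0.1,0.39,0,0,0,0,0,-0.15,0.58,0,0,0,0])

```text
time: 7.53
position: [0.5589, 0.0265, 0.0919]
tool_rot: [-0.126, 0.992, -0.002, 0.0]
ft_force: [0.2, -11.8, -6.6]
grip_width: 0.0114
grip_force: 30.0
```

Call:
send_rows(moves=[0,0,0,0,0,0,0,0,0,0,0,0,0,0])

```text
time: 7.7
position: [0.5588, 0.0268, 0.0919]
tool_rot: [-0.126, 0.992, -0.002, -0.0]
ft_force: [0.2, -11.0, -6.6]
grip_width: 0.0117
grip_force: 30.0
```

```bash
python3 gap.py; python3 look.py
```

```text
bar fixture y (arm) -2.5946159582437303
valve 136 y [ 50.9  55.2  83.8 117.1 118.3] x [-13.9  -6.5   5.3] z 47.32136231179059
carr top 326 y [-31.3 -29.9 -11.1  17.3  21. ] x [-54.2  -5.1  54.6] z 56.32493123637265
stop 52 y [110.9 117.4 124.1 136.1 137.6] x [-16.   -0.1  20.4] z 55.92483223798995
[0.55877325 0.02684313 0.09186633] slide mm 138.595928336913 F along -10.523610081835988 F [  1.41706127 -10.5007694   -6.90142442] 0.011920965384504803
```

Call:
send_rows(moves=[0,-0.025,0.097,0,0,0,0,0,-0.05,0.19,0,0,0,0])

```text
time: 8.02
position: [0.5584, 0.0282, 0.0919]
tool_rot: [-0.126, 0.992, -0.002, 0.0]
ft_force: [1.3, -12.4, -6.1]
grip_width: 0.0116
grip_force: 30.0
```

Call:
send_rows(moves=[0,-0.025,0.097,0,0,0,0])

```text
time: 8.1
position: [0.5582, 0.0291, 0.0919]
tool_rot: [-0.126, 0.992, -0.002, 0.0]
ft_force: [1.5, -13.4, -7.3]
grip_width: 0.0117
grip_force: 30.0
```

```bash
python3 gap.py; python3 look.py
python3 - <<'E'
from h import *
a=cam('side'); cv2.imwrite('pics/n5.png',cv2.resize(a['pixels'][135:205,180:270],None,fx=8,fy=8,interpolation=cv2.INTER_CUBIC))
E
```

```text
bar fixture y (arm) -0.23941222573648532
valve 133 y [ 50.2  54.7  84.  117.5 120.7] x [-13.4  -8.1   6. ] z 47.51395561587105
carr top 324 y [-29.5 -27.4  -9.6  19.3  23.1] x [-54.1  -5.1  52.5] z 56.03691223767272
stop 53 y [107.5 110.5 124.4 137.6 139.4] x [-15.5  -1.6  20.4] z 55.58171872343199
[0.55818952 0.02932525 0.09191803] slide mm 141.14534574066636 F along -12.168281272625991 F [  1.52123056 -12.17199991  -7.63808618] 0.011545038308237237
```

View pics/n5.png

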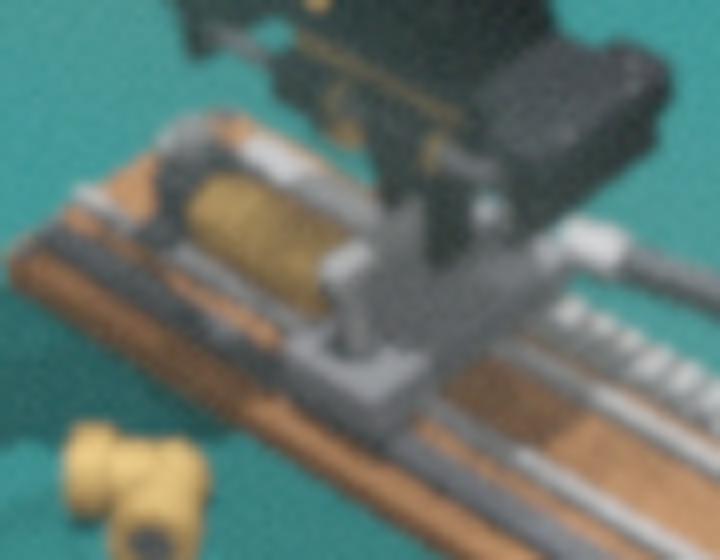

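The side view shows the valve tight against the stop, with the pad hidden behind the bar. Forces and geometry together put the compression at about 13 mm, so I'll lower the bar gently to feel for tooth or notch.

Call:
send_rows(moves=[0,0,0,-0.2,0,0,0,0,0,0,-0.4,0,0,0,0,0,0,-0.48,0,0,0,0,0,0,-0.52,0,0,0,0,0,0,-0.52,0,0,0])

```text
time: 8.72
position: [0.5582, 0.0293, 0.0873]
tool_rot: [-0.126, 0.992, -0.002, 0.0]
ft_force: [0.1, -11.6, -1.9]
grip_width: 0.0117
grip_force: 30.0
```

It came to rest on a tooth top at about 7.5 mm. I'll get the notch phase from the first top picture to choose a direction.

Run:
```python
from h import *
from scipy.ndimage import map_coordinates as mc
c=cam('top'); W=np.load('top.npy'); im=cv2.imread('pics/top0.png').astype(float).mean(2)
d=np.array([-.2488,.9686]); ex=np.array([.9686,.2488]); c0=np.array([.5529,.0280])
yl=(W[...,:2]-c0)@d*1000; xl=(W[...,:2]-c0)@ex*1000
for a in range(36,64,3):
    m=(xl>a)&(xl<a+3)&(yl>-90)&(yl<40); print(a,m.sum(),np.round(np.percentile(W[m][:,2]*1000,[10,50,90]),1),im[m].mean().round(),im[m].std().round())
zt=.034
def samp(x,y,z):
    P=np.stack([c0[0]+(x*ex[0]+y*d[0])/1e3,c0[1]+(x*ex[1]+y*d[1])/1e3,np.full_like(y,z)],-1); q=P@c['R'].T+c['t']
    uv=q[:,:2]/q[:,2:]*c['f']+[c['cx'],c['cy']]; return mc(im,[uv[:,1],uv[:,0]],order=1)
y=np.arange(-95,40,.5)
for x in (44,47,50,53,56):
    v=samp(x,y,zt); v=v-np.convolve(np.pad(v,15,mode='edge'),np.ones(31)/31,'valid')
    F=(v*np.exp(-2j*np.pi*y/15)).mean(); print(x,'amp',abs(F).round(2),'dark phase y mod 15 =',((np.angle(-F)*-15/2/np.pi)%15).round(2))
```

```text
36 78 [15.5 19.4 28.6] 143.0 20.0
39 66 [21.3 30.  34.1] 202.0 29.0
42 66 [22.9 30.2 34.4] 208.0 17.0
45 64 [23.2 30.8 34.5] 207.0 14.0
48 64 [22.3 30.6 34.3] 207.0 16.0
51 62 [24.2 30.6 34.9] 207.0 18.0
54 38 [17.2 21.3 32.8] 172.0 18.0
57 64 [15.9 19.  22.1] 149.0 4.0
60 64 [15.6 18.8 21.8] 150.0 3.0
63 49 [15.3 17.7 20.1] 127.0 15.0
44 amp 4.79 dark phase y mod 15 = 8.35
47 amp 4.42 dark phase y mod 15 = 8.45
50 amp 5.14 dark phase y mod 15 = 8.01
53 amp 6.57 dark phase y mod 15 = 8.4
56 amp 1.25 dark phase y mod 15 = 7.98
```

Assuming the pawl is directly under the bar, the nearest notches are about 8 mm forward or 6.5 mm back. Forward ends closer to half-way. I'll loosen the fingers so the spring can drop the bar, then ease the jaw forward with the rear finger.

Call:
send_rows(moves=[0.19,0,0,0,0,0,0,0.19,0,0,0,0,0,0,0.19,0,0,0,0,0,0])

```text
time: 9.02
position: [0.5577, 0.0311, 0.0873]
tool_rot: [-0.125, 0.992, -0.001, -0.0]
ft_force: [-0.0, -5.4, -1.8]
grip_width: 0.0163
grip_force: 2.4
```

```bash
python3 look.py
python3 - <<'E'
from h import *
W=np.load('top.npy'); d=np.array([-.2488,.9686]); ex=np.array([.9686,.2488]); c0=np.array([.5529,.0280])
yl=(W[...,:2]-c0)@d*1000; xl=(W[...,:2]-c0)@ex*1000; m=(xl>40)&(xl<53)&(yl>-95)&(yl<25); z=W[m][:,2]
ph=yl[m]%15
for b in range(0,15,2): print(b,(z[(ph>=b)&(ph<b+2)].mean()*1000).round(2))
E
```

```text
[0.5575993  0.03127499 0.08722141] slide mm 143.18070872484674 F along -5.344751490897273 F [-0.13844274 -5.55357841 -1.41871302] 0.016302860128788888
0 31.92
2 32.94
4 31.2
6 24.52
8 24.42
10 29.69
12 32.48
14 31.96
```

Depth confirms the notches at y≡8 mod 15. Easing forward.

Call:
send_rows(moves=[0.19,-0.02,0.1,0,0,0,0,0.19,-0.05,0.19,0,0,0,0,0.19,-0.07,0.29,0,0,0,0,0.19,-0.1,0.39,0,0,0,0])

```text
time: 9.45
position: [0.5573, 0.0327, 0.0872]
tool_rot: [-0.126, 0.992, -0.003, 0.0]
ft_force: [-0.1, -15.2, -2.5]
grip_width: 0.0167
grip_force: 7.1
```

```bash
cat > bar.py <<'E'
from h import *
d=np.array([-.2488,.9686]); ex=np.array([.9686,.2488]); c0=np.array([.5529,.0280])
b=monitor.get_obs()['position'][:2]; by=(b-c0)@d*1000
for k in range(2):
    a=cam('side'); W=world(a); z=W[...,2]*1000; yl=(W[...,:2]-c0)@d*1000; xl=(W[...,:2]-c0)@ex*1000
    m=(xl>-55)&(xl<-32)&(abs(yl-by)<22)&(z>66)&(z<125)
    t=(xl>-55)&(xl<-32)&(abs(yl-by)<40)&(z>50)&(z<61)
    print('bar top z',np.round(np.percentile(z[m],[50,75,90,97]),1),m.sum(),'bar y',np.median(yl[m]).round(1),'carr',np.percentile(yl[t],[3,97]).round(1))
E
python3 bar.py; python3 look.py
```

```text
bar top z [ 94.6  98.4  99.6 100.5] 44 bar y -3.7 carr [-26.   21.8]
bar top z [ 93.1  97.8  99.3 101. ] 44 bar y -3.6 carr [-26.5  22.1]
[0.55727096 0.03280854 0.08724528] slide mm 144.7477985498832 F along -13.097848851783127 F [  0.1533629  -13.48306026  -2.75824806] 0.01656028439157488
```

Call:
send_rows(moves=[0.19,-0.02,0.1,0,0,0,0,0.19,-0.05,0.19,0,0,0,0,0.19,-0.07,0.29,0,0,0,0,0.19,-0.09,0.34,0,0,0,0])

```text
time: 9.98
position: [0.5565, 0.0359, 0.0871]
tool_rot: [-0.126, 0.992, -0.003, 0.0]
ft_force: [0.9, -15.0, -3.9]
grip_width: 0.0167
grip_force: 7.1
```

```bash
python3 bar.py; python3 look.py
```

```text
bar top z [ 93.2  98.3  99.5 100.4] 45 bar y -0.3 carr [-23.2  25.4]
bar top z [ 92.6  98.   99.8 101.8] 46 bar y -0.8 carr [-23.   24.5]
[0.55642191 0.03606313 0.0870651 ] slide mm 148.1114329811311 F along -14.590445523592404 F [  1.27521795 -14.73587786  -4.97637045] 0.016699757548014938
```

Call:
send_rows(moves=[0.19,-0.02,0.06,0,0,0,0,0.19,-0.03,0.12,0,0,0,0,0.19,-0.05,0.18,0,0,0,0,0.19,-0.06,0.22,0,0,0,0])

```text
time: 10.52
position: [0.5559, 0.0382, 0.0868]
tool_rot: [-0.126, 0.992, -0.003, 0.0]
ft_force: [1.3, -16.3, -6.9]
grip_width: 0.0168
grip_force: 7.5
```

```bash
python3 bar.py; python3 look.py
```

```text
bar top z [92.5 97.3 98.8 99.2] 39 bar y 1.7 carr [-19.5  27.7]
bar top z [ 93.4  97.7  98.8 100. ] 40 bar y 2.0 carr [-20.6  27.9]
[0.55587968 0.03817035 0.08678846] slide mm 150.2873925762319 F along -14.250686797307164 F [  1.01905372 -14.45090464  -5.29960701] 0.0166986261285253
```

The bar may be clinging to the rear finger by friction (Fz about −6), so I'll take the pressure off and see whether it drops.

Call:
send_rows(moves=[0.19,0.04,-0.15,0,0,0,0,0.19,0.08,-0.3,0,0,0,0,0.19,0.1,-0.38,0,0,0,0])

```text
time: 10.97
position: [0.5563, 0.0378, 0.0871]
tool_rot: [-0.125, 0.992, 0.0, 0.0]
ft_force: [-0.2, -0.6, 0.1]
grip_width: 0.0167
grip_force: 0.4
```

```bash
python3 bar.py; python3 look.py
```

```text
bar top z [87.5 90.7 92.5 93. ] 38 bar y 1.8 carr [-21.   26.5]
bar top z [87.8 90.9 91.8 92.1] 37 bar y 1.7 carr [-21.2  27.4]
[0.55625026 0.0378603  0.08710546] slide mm 149.89488386046602 F along -3.688787753983 F [ 0.59438847 -3.65569265  1.35955683] 0.016989946897644145
```

The bar top is now at about 91.5 mm, so it has dropped fully into the notch. I'll open the fingers and retreat upward.

Call:
send_rows(moves=[0.5,0,0,0,0,0,0,0.5,0,0,0,0,0,0,0.5,0,0,0,0,0,0,0.5,0,0,0,0,0,0,0.5,0,0,0,0,0,0])

```text
time: 11.58
position: [0.556, 0.0384, 0.0866]
tool_rot: [-0.125, 0.992, 0.0, -0.0]
ft_force: [-0.2, -0.5, -0.1]
grip_width: 0.0401
grip_force: 0.0
```

Call:
send_rows(moves=[0.5,0,0,1.5,0,0,0,0.5,0,0,4,0,0,0,0.5,0,0,7,0,0,0,0.5,0,0,11,0,0,0,0.5,0,0,15,0,0,0])

```text
time: 12.0
position: [0.5551, 0.0383, 0.2373]
tool_rot: [-0.125, 0.992, 0.001, -0.001]
ft_force: [0.9, 0.1, 0.2]
grip_width: 0.0437
grip_force: 0.0
```

Call:
send_rows(moves=[0.5,0,-4,0,0,0,0,0.5,0,-8,0,0,0,0,0.5,0,-12,0,0,0,0,0.5,0,-16,0,0,0,0,0.5,0,-20,0,0,0,0])

```text
time: 12.42
position: [0.5558, -0.1633, 0.2368]
tool_rot: [-0.126, 0.992, 0.0, 0.0]
ft_force: [0.1, 0.8, -0.0]
grip_width: 0.0435
grip_force: 0.0
```

Call:
send_rows(moves=[0.5,0,-4,0,0,0,0,0.5,0,-8,0,0,0,0,0.5,0,-10,0,0,0,0,0.5,0,-10,0,0,0,0])

```text
time: 12.75
position: [0.5562, -0.2673, 0.2364]
tool_rot: [-0.123, 0.992, -0.001, 0.001]
ft_force: [-0.2, -0.1, 0.3]
grip_width: 0.0433
grip_force: 0.0
```

```bash
python3 gap.py
python3 - <<'E'
from h import *
a=cam('side');b=cam('top')
cv2.imwrite('pics/end.png',np.hstack([cv2.resize(a['pixels'][125:225,170:300],(400,308),interpolation=cv2.INTER_CUBIC),cv2.resize(b['pixels'][140:255,95:245],(400,308),interpolation=cv2.INTER_CUBIC)]))
W=world(b);z=W[...,2]*1000
d=np.array([-.2488,.9686]); ex=np.array([.9686,.2488]); c0=np.array([.5529,.0280])
yl=(W[...,:2]-c0)@d*1000; xl=(W[...,:2]-c0)@ex*1000
m=(abs(xl)<60)&(yl>-15)&(yl<30)&(z>75)&(z<115); print('bar z',np.percentile(z[m],[10,50,90]),m.sum(),'bar y',yl[m].mean())
E
```

```text
bar fixture y (arm) -286.8767829800121
valve 139 y [ 52.   55.1  84.6 116.2 119.6] x [-13.3  -6.6   8.1] z 48.052085955299795
carr top 327 y [-22.4 -20.7  -3.1  23.9  29.6] x [-54.   -3.9  53.2] z 56.3611196473318
stop 55 y [108.9 110.7 123.6 136.2 136.8] x [-15.3  -1.3  19.1] z 55.79103283026724
bar z [87.23485932 90.89679515 93.83466433] 256 bar y 7.953528520914522
```

View pics/end.png

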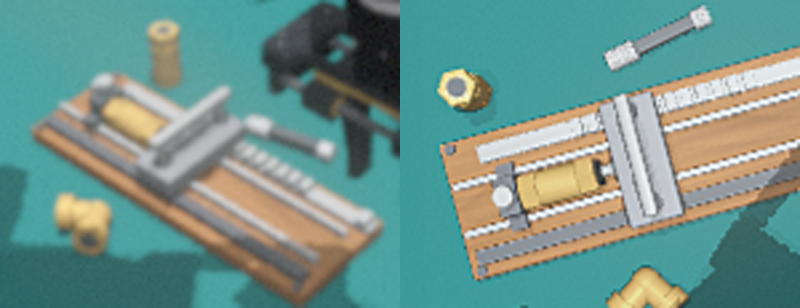

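The bar is down at y≈8 (notch phase 8.3) and the valve is on the stop. I'll check the pad compression in the now clear top view.

Run:
```python
from h import *
from scipy.ndimage import map_coordinates as mc
b=cam('top'); d=np.array([-.2488,.9686]); ex=np.array([.9686,.2488]); c0=np.array([.5529,.0280])
im0=cv2.imread('pics/top0.png').astype(float); im=b['pixels'].astype(float)
def samp(I,x,y,z):
    P=np.stack([c0[0]+(x*ex[0]+y*d[0])/1e3,c0[1]+(x*ex[1]+y*d[1])/1e3,np.full_like(y,z)],-1); q=P@b['R'].T+b['t']
    uv=q[:,:2]/q[:,2:]*b['f']+[b['cx'],b['cy']]; return np.array([mc(I[...,k],[uv[:,1],uv[:,0]],order=1) for k in range(3)]).T.astype(int)
print('now  z.04, BGR along y')
y=np.arange(22.,64,2)
P=np.mean([samp(im,x,y,.04) for x in (-2,0,2,4)],0).astype(int)
for a,p in zip(y,P): print(int(a),*p,end=' | ')
print('\nstart')
y=np.arange(-122.,-60,2); P=np.mean([samp(im0,x,y,.04) for x in (-2,0,2,4)],0).astype(int)
for a,p in zip(y,P): print(int(a),*p,end=' | ')
print('\nvalve far end/stop now'); y=np.arange(100.,124,2); P=np.mean([samp(im,x,y,.045) for x in (-2,0,2,4)],0).astype(int)
for a,p in zip(y,P): print(int(a),*p,end=' | ')
```

```text
now  z.04, BGR along y
22 177 172 168 | 24 202 196 192 | 26 200 194 190 | 28 200 194 190 | 30 202 197 192 | 32 200 195 190 | 34 170 164 159 | 36 143 139 134 | 38 183 179 174 | 40 208 206 202 | 42 205 206 204 | 44 211 210 207 | 46 193 190 187 | 48 120 118 115 | 50 63 63 60 | 52 66 70 71 | 54 81 112 128 | 56 112 173 202 | 58 126 195 225 | 60 125 192 221 | 62 124 190 220 | 
start
-122 190 184 179 | -120 190 186 180 | -118 191 185 180 | -116 167 162 157 | -114 122 118 113 | -112 139 136 131 | -110 171 169 164 | -108 197 194 189 | -106 192 190 186 | -104 193 191 188 | -102 196 193 187 | -100 195 191 186 | -98 189 187 183 | -96 193 191 187 | -94 195 193 189 | -92 195 192 186 | -90 194 190 185 | -88 191 189 186 | -86 196 195 192 | -84 194 192 188 | -82 128 127 124 | -80 72 73 70 | -78 66 69 70 | -76 71 83 97 | -74 79 105 136 | -72 86 118 154 | -70 106 146 188 | -68 110 152 194 | -66 109 149 191 | -64 109 149 192 | -62 109 149 192 | 
valve far end/stop now
100 137 208 231 | 102 137 209 231 | 104 138 209 232 | 106 132 202 226 | 108 112 177 204 | 110 112 178 207 | 112 123 192 221 | 114 123 191 220 | 116 123 191 220 | 118 123 191 221 | 120 123 193 224 | 122 120 192 224 |
```

The pad is pressed in about 19–20 mm of its 30 mm, so it is springing and not bottomed. This is the notch nearest to half-way. Handing in.

```bash
python3 -c "
from rig import workorder; print(workorder.hand_in())"
```

```text
the job is handed in; nothing more can be done
None
```

The job is handed in: the valve is against the end stop, the release bar is fully down in the nearest notch, the pad is pressed about 19–20 mm of its 30 mm, and the arm is clear.

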